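# Lay down the refill tally with one fingertip sweep

## Robot

A 6-joint arm with a two-finger parallel gripper is mounted at the origin on the work surface. World frame = base frame: x ahead of the robot, y to its left, z up, the work surface at z = 0. Lengths are in m, angles in degrees, forces in N, time in s.
With the tool pointing down it reaches from about 0.3 to 0.75 m from the base axis. Payload 8.5 kg.
Tool frame: the origin (TCP) lies on the centre line of the jaws, within the pads' length; the fingertips stand 14 mm ahead of it and the grasp point (between the pads) lies 5 mm behind it; z points along the fingers, x is the direction in which the jaws open and shut, and the axes are right-handed (so a half turn about z gives the same grasp; the last joint's range is limited). The gripper opens to 85 mm and grips with 20 to 120 N. Pads are 22 mm wide; open, the fingers measure 114 mm over their backs; the gripper's body (76 mm by 85 mm) begins 54 mm behind the grasp point. The pads swing forward as they close: fully open they stand 13 mm farther back than shut.
Start: joints at [54.528, 21.807, 74.336, -0, 83.858, -12.336], TCP at [0.216, 0.506, 0.245] pointing down, gripper open.
Joint ranges: [-178.18, 178.18], [-50.72, 133.34], [12.68, 142.11], [-81.47, 261.47], [9.98, 163.14], [-165.26, 165.26]. Speed limits (degrees/s): [136.94, 136.94, 180, 180, 180, 180].

## Interface

Orientations are given as a 3x3 rotation matrix whose columns are the frame's x, y, z axes.
In Python, from rig import * gives the robot as it stands.
- The arm moves only by the shell command python3 -m crank 'ROWS' [FORCE]. ROWS is JSON, one flat list of numbers, 7 for each row, row after row: the turn, a rotation vector about the world's x, y, z in rad, then the shift along the world's x, y, z in m, then the opening in per cent of the stroke, from 0 (shut) to 100 (fully open). A call has 1 to 20 rows; each row shifts and turns the commanded pose from where the row before left it; what a row does not reach is not made up. A row lasts 1/10 s, in which the tool goes at most 50 mm and 8.59 degrees, less where a joint would pass 70% of its speed; a pose out of reach is approached as far as the arm can. A call is refused whole if a number of a shift passes 0.05 or a number of a turn 0.15, either way. A call with a gripper value outside its range is refused whole. The fingers move at their own pace and stop on an object; FORCE is the grip in N (left out, the last holds). Time passes only in rows, so rows that do not move let the fingers close. It gives the time, the measured TCP pose, the force and the opening at its end, in the units of the state.
- observe(): the state, without advancing time (a new reading comes with each control period).
- get_image(name): name is "scene" or "top" or "wrist"; returns a dict with "frame" (400x640x3 uint8, red, green, blue), "fov_y" (degrees; the focal length in pixels is half the picture's height over the tangent of half this angle, whatever the lens; pixels are square), "cx", "cy" (the principal point, pixels), "world_to_cam" (4x4, takes a point from world to camera coordinates). Camera axes: x right, y up, looking along -z (the intrinsics and any distortion apply to the point x, -y, -z); pixel columns grow to the right and rows downward; lengths in m; the calibration is good to about 2 mm. A picture is of the moment at which its call begins. There is no depth.
- close_job(): hands the job in, once; it reports no verdict.
The state is a dict: "time_s": time; "q": joint angles; "qvel": joint speeds; "joint_efforts": joint torques, N m; "position": TCP position; "tool_rot": TCP orientation; "ft_force": force on the tool from outside, world axes, zero at the start; "wrist_torque": the same for the moment, N m; "grip_width": finger opening in m.
Only numpy, scipy, OpenCV 4.12 (cv2) and the standard library are available. Lean on these libraries where they do the work, as an engineer would, in place of code of your own. Each camera call takes 0.05 s, during which the arm holds its last target. There are 200 camera calls.

## Task

All the table shakers have been refilled, so clear the tally rail: run the fingertips lightly along the curved row, starting at the end away from the round tab, and tip the six square tabs down flat one after another in the order of the row. Leave the round tab at the far end standing. Touch the tabs gently without pinching or lifting anything, and do not shift the rail or the other things on the counter.

Things in the scene. Friction and masses are not known exactly. Their poses are not given: they have to be found in the camera images.
- rail: refill tally rail: a loose horseshoe-shaped bamboo foot (about 0.9 kg, 10 mm thick, 50 mm wide) lying on the counter, carrying a curved row of seven upright steel tabs. Origin: centre of the curve, at counter height; z up, +x from it to the middle of the bow. The tabs' feet lie on a circle of radius 125 mm about the origin; seen from above the six square tabs follow one another counter-clockwise, 46 mm apart along the curve, and the round tab stands 90 mm after the sixth.
- tab1_foot (a point): middle of the hinge of the first square tab, 14 mm above the counter (first = the end of the row away from the round tab)
- tab1 (a joint): hinge of the first square steel tab (24 mm wide across the row, 34 mm tall, 4 mm thick, 30 g). 0 = standing, leaning back 0.25 rad towards the beginning of the row; 0.25 = upright, past which it falls forward by its own weight; 1.82 = lying flat along the row, pointing to the round tab, its upper face 16 mm above the counter. The hinge turns freely, with no spring, at the lightest push.
- tab2_foot (a point): middle of the hinge of the second square tab, 14 mm above the counter (first = the end of the row away from the round tab)
- tab2 (a joint): hinge of the second square steel tab (24 mm wide across the row, 34 mm tall, 4 mm thick, 30 g). 0 = standing, leaning back 0.25 rad towards the beginning of the row; 0.25 = upright, past which it falls forward by its own weight; 1.82 = lying flat along the row, pointing to the round tab, its upper face 16 mm above the counter. The hinge turns freely, with no spring, at the lightest push.
- tab3_foot (a point): middle of the hinge of the third square tab, 14 mm above the counter (first = the end of the row away from the round tab)
- tab3 (a joint): hinge of the third square steel tab (24 mm wide across the row, 34 mm tall, 4 mm thick, 30 g). 0 = standing, leaning back 0.25 rad towards the beginning of the row; 0.25 = upright, past which it falls forward by its own weight; 1.82 = lying flat along the row, pointing to the round tab, its upper face 16 mm above the counter. The hinge turns freely, with no spring, at the lightest push.
- tab4_foot (a point): middle of the hinge of the fourth square tab, 14 mm above the counter (first = the end of the row away from the round tab)
- tab4 (a joint): hinge of the fourth square steel tab (24 mm wide across the row, 34 mm tall, 4 mm thick, 30 g). 0 = standing, leaning back 0.25 rad towards the beginning of the row; 0.25 = upright, past which it falls forward by its own weight; 1.82 = lying flat along the row, pointing to the round tab, its upper face 16 mm above the counter. The hinge turns freely, with no spring, at the lightest push.
- tab5_foot (a point): middle of the hinge of the fifth square tab, 14 mm above the counter (first = the end of the row away from the round tab)
- tab5 (a joint): hinge of the fifth square steel tab (24 mm wide across the row, 34 mm tall, 4 mm thick, 30 g). 0 = standing, leaning back 0.25 rad towards the beginning of the row; 0.25 = upright, past which it falls forward by its own weight; 1.82 = lying flat along the row, pointing to the round tab, its upper face 16 mm above the counter. The hinge turns freely, with no spring, at the lightest push.
- tab6_foot (a point): middle of the hinge of the sixth square tab, 14 mm above the counter (first = the end of the row away from the round tab)
- tab6 (a joint): hinge of the sixth square steel tab (24 mm wide across the row, 34 mm tall, 4 mm thick, 30 g). 0 = standing, leaning back 0.25 rad towards the beginning of the row; 0.25 = upright, past which it falls forward by its own weight; 1.82 = lying flat along the row, pointing to the round tab, its upper face 16 mm above the counter. The hinge turns freely, with no spring, at the lightest push.
- round_tab_foot (a point): middle of the hinge of the round tab, 14 mm above the counter
- round_tab (a joint): hinge of the round-topped steel tab (disc 34 mm across on a short stem, 40 mm tall) at the end of the row; stands and moves like the square ones: 0 = standing, 1.82 = lying flat
- mill_base: round bamboo mill base, 60 mm across, 30 mm high, loose; stands inside the bow of the rail. Origin: centre of its underside.
- tamper: steel tamping disc 58 mm across with a small knob, 32 mm high, loose; stands outside the bow. Origin: centre of its underside.
- shaker: small glass salt shaker with steel cap, 42 mm across, 58 mm high, loose; stands in or near the open side of the bow. Origin: centre of its underside.
- pepper_mill: silver-plated pepper mill, 64 mm across, 198 mm high, loose, at the side of the counter. Origin: centre of its underside.
- salt_pig: speckled blue stoneware salt pig, 120 mm across, 124 mm high, loose, at the side of the counter. Origin: centre of its underside.
- scoop: steel spoon lying flat on the counter to the right of the rail, handle along its -x.

How it is judged:
By the outcome, as a careful person would: the job done as asked, in the order asked, and still so for the second after the job is handed in, with the robot touching nothing.
It also fails if it takes over 45 s, if anything falls off the work surface, if the arm or the gripper's body presses on something with over 40 N, if the wrist force passes 120 N, or if a joint passes its speed limit or range.

## Working session

There is one attempt and no reset: what is moved stays moved. The work goes in short steps, Python scripts to look and compute and a shell command to move; the robot and the scene stay as the last step left them, time stands still between calls to the robot, and variables do not carry over. Pictures are saved under pics/ and viewed, about 8 in all and at most 12, crops included, and the job is handed in when it is done.

```bash
mkdir -p pics; python3 - <<'E'
from rig import *
import cv2,numpy as np
for n in ["top","scene"]:
    d=get_image(n); cv2.imwrite(f"pics/{n}0.png",d["frame"][:,:,::-1]); print(n,d["fov_y"],d["cx"],d["cy"],np.round(d["world_to_cam"],3).tolist(),[k for k in d])
s=observe();print(s["time_s"],s["position"],s["tool_rot"],s["ft_force"])
E
```

```text
top 54.614882708252274 318.79666567098434 198.54295274569225 [[0.028, -0.999, -0.018, -0.016], [0.997, 0.027, 0.068, -0.587], [-0.067, -0.02, 0.998, -0.949], [0.0, 0.0, 0.0, 1.0]] ['frame', 'fov_y', 'cx', 'cy', 'world_to_cam']
scene 43.960641094210324 320.8999689795287 197.6615934552846 [[0.253, 0.967, -0.018, -0.141], [-0.685, 0.192, 0.702, 0.397], [0.683, -0.165, 0.711, -1.681], [0.0, 0.0, 0.0, 1.0]] ['frame', 'fov_y', 'cx', 'cy', 'world_to_cam']
0.1 [0.2159592  0.50556841 0.24477389] [[ 3.92876148e-01  9.19591063e-01 -7.80833251e-04]
 [ 9.19590503e-01 -3.92876808e-01 -1.05894919e-03]
 [-1.28057149e-03 -3.02010962e-04 -9.99999134e-01]] [-0.43518309 -0.58434036 -0.23050694]
```

View pics/top0.png

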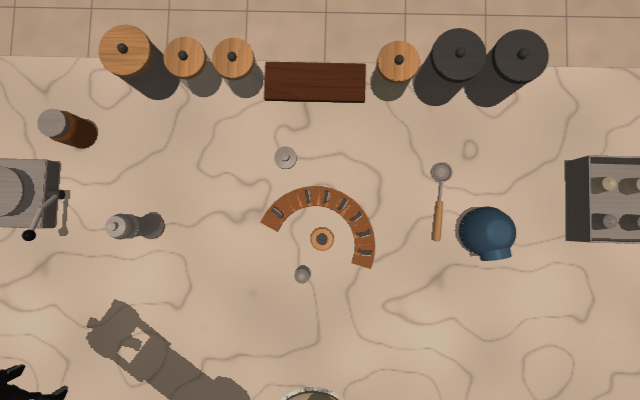

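View pics/scene0.png

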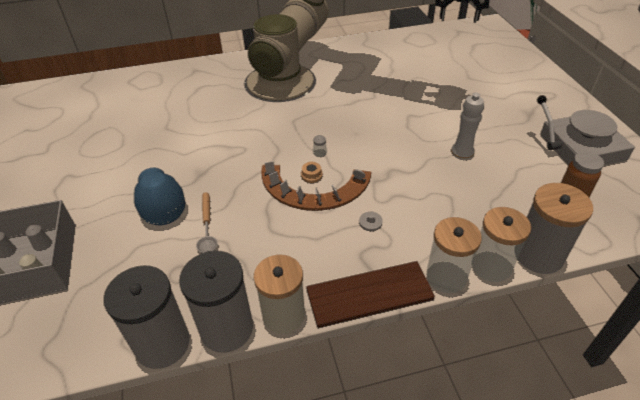

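Top view: the horseshoe sits around (320,225). The round tab is at its left end (277,212) and the first square tab at its lower right (364,252). The mill base is inside at (322,239), the shaker at (302,274) and the tamper at (285,157). Next I'll fit the circle.

```bash
cat > h.py <<'E'
import cv2,numpy as np
from scipy.optimize import least_squares
def cast(d,uv,z):
    f=200/np.tan(np.radians(d["fov_y"]/2)); M=np.array(d["world_to_cam"]);R,t=M[:3,:3],M[:3,3]
    uv=np.atleast_2d(uv).astype(float)
    r=np.c_[(uv[:,0]-d["cx"])/f,-(uv[:,1]-d["cy"])/f,-np.ones(len(uv))]@R; c=-R.T@t
    return c+r*((z-c[2])/r[:,2])[:,None]
def proj(d,P):
    f=200/np.tan(np.radians(d["fov_y"]/2)); M=np.array(d["world_to_cam"])
    p=np.atleast_2d(P)@M[:3,:3].T+M[:3,3]; return np.c_[d["cx"]-f*p[:,0]/p[:,2],d["cy"]+f*p[:,1]/p[:,2]]
E
python3 - <<'E'
from rig import *
from h import *
d=get_image("top"); im=d["frame"][:,:,::-1].copy(); hsv=cv2.cvtColor(im,cv2.COLOR_BGR2HSV)
x0,y0,x1,y1=250,175,385,280
m=np.zeros((400,640),np.uint8); m[y0:y1,x0:x1]=cv2.inRange(hsv,(3,110,50),(20,255,255))[y0:y1,x0:x1]
m=cv2.morphologyEx(m,cv2.MORPH_CLOSE,np.ones((7,7)))
n,l,s,c=cv2.connectedComponentsWithStats(m); print(s,c)
k=1+np.argmax(s[1:,4]); cs,_=cv2.findContours((l==k).astype(np.uint8),cv2.RETR_EXTERNAL,cv2.CHAIN_APPROX_NONE)
p=cast(d,cs[0][:,0],0.010)[:,:2]
def res(a):
    r=np.hypot(*(p-a[:2]).T); e=np.abs(r-.125)-.025; return e
f=least_squares(res,[p[:,0].mean()-.05,p[:,1].mean(),],loss="soft_l1",f_scale=.002); print(f.x, np.median(np.abs(f.fun)))
o=f.x
a=np.degrees(np.arctan2(*(cast(d,np.argwhere(l==k)[:,::-1],.01)[:,:2]-o).T[::-1])); print("ang span",np.percentile(a,[0,1,50,99,100]))
# unwrap crop at z=.03
S=6; crop=cv2.resize(im[y0-35:y1+10,x0-10:x1+10],None,fx=5,fy=5,interpolation=cv2.INTER_CUBIC)
for t in range(-90,100,10):
    q=proj(d,[[o[0]+.155*np.cos(np.radians(t)),o[1]+.155*np.sin(np.radians(t)),.01]])[0]
    u=tuple(int(v) for v in ((q-[x0-10,y0-35])*5)); cv2.putText(crop,str(t),u,0,.4,(255,0,0),1)
cv2.imwrite("pics/c1.png",crop)
for nme,uv,z in [("mill",(322,239),.03),("shaker",(302,274),.058),("tamper",(285,157),.02),("scoop",(441,172),.01)]: print(nme,cast(d,uv,z))
E
```

```text
[[     0      0    640    400 252509]
 [   261    186    114     83   3136]
 [   311    227     23     24    355]] [[319.39995802 199.23803508]
 [327.30006378 216.20440051]
 [321.75492958 238.27042254]]
[0.47029397 0.0079017 ] 0.0013132479036669711
ang span [-113.42451572 -110.26783739  -21.74666176   67.94467571   70.84515386]
mill [[ 0.48749105 -0.01031221  0.03      ]]
shaker [[0.40456258 0.03457601 0.058     ]]
tamper [[0.690198   0.08872022 0.02      ]]
scoop [[ 0.66353093 -0.30557469  0.01      ]]
```

View pics/c1.png

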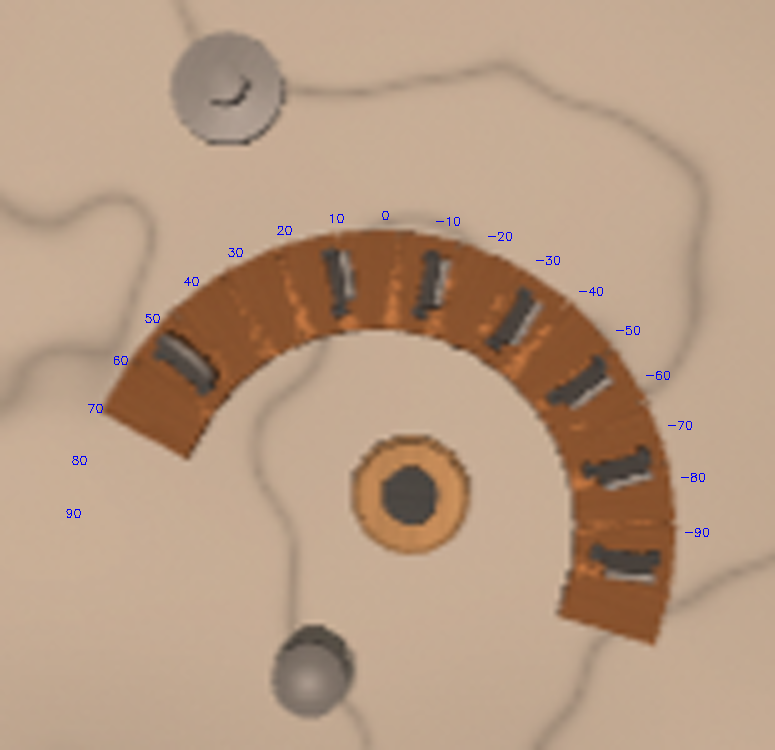

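Centre is about (0.470, 0.008), with the rail yaw about -21°. That puts the tabs at about -94.6, -73.5, -52.4, -31.4, -10.3 and 10.8°, and the round tab at 52°, which agrees with the crop. I'll shut the gripper, go to angle -117° (0.413,-0.103), and turn the tool -94° so a face points along the row.

```bash
python3 -m crank '[0,0,-0.1025,0.0123,-0.038,0,0, 0,0,-0.1025,0.0123,-0.038,0,0, 0,0,-0.1025,0.0123,-0.038,0,0, 0,0,-0.1025,0.0123,-0.038,0,0, 0,0,-0.1025,0.0123,-0.038,0,0, 0,0,-0.1025,0.0123,-0.038,0,0, 0,0,-0.1025,0.0123,-0.038,0,0, 0,0,-0.1025,0.0123,-0.038,0,0, 0,0,-0.1025,0.0123,-0.038,0,0, 0,0,-0.1025,0.0123,-0.038,0,0, 0,0,-0.1025,0.0123,-0.038,0,0, 0,0,-0.1025,0.0123,-0.038,0,0, 0,0,-0.1025,0.0123,-0.038,-0.03,0, 0,0,-0.1025,0.0123,-0.038,-0.03,0, 0,0,-0.1025,0.0123,-0.038,-0.03,0, 0,0,-0.1025,0.0123,-0.038,-0.03,0, 0,0,0,0,0,0,0, 0,0,0,0,0,0,0]' 20
python3 - <<'E'
from rig import *
from h import *
s=observe(); print(s["time_s"],s["position"],s["tool_rot"],s["q"],s["grip_width"])
d=get_image("wrist"); cv2.imwrite("pics/w1.png",d["frame"][:,:,::-1])
d=get_image("scene"); im=d["frame"][100:240,200:400,::-1].copy()
cv2.imwrite("pics/s1.png",cv2.resize(im,None,fx=4,fy=4,interpolation=cv2.INTER_CUBIC))
E
```

```text
time_s: 1.95
position: [0.4125, -0.1025, 0.1248]
tool_rot: [[0.89, -0.456, -0.002], [-0.456, -0.89, 0.001], [-0.002, -0.0, -1.0]]
ft_force: [1.3, 0.2, 0.4]
grip_width: 0.0002
1.95 [ 0.41254991 -0.10245379  0.1247669 ] [[ 8.89839388e-01 -4.56270007e-01 -1.88230588e-03]
 [-4.56268291e-01 -8.89841334e-01  1.28326316e-03]
 [-2.26046807e-03 -2.83061620e-04 -9.99997405e-01]] [-2.99991692e+01  1.79590640e+01  1.03927846e+02  1.14699676e-02
  5.82432527e+01 -2.85855567e+00] 0.0001514451333461152
```

View pics/w1.png

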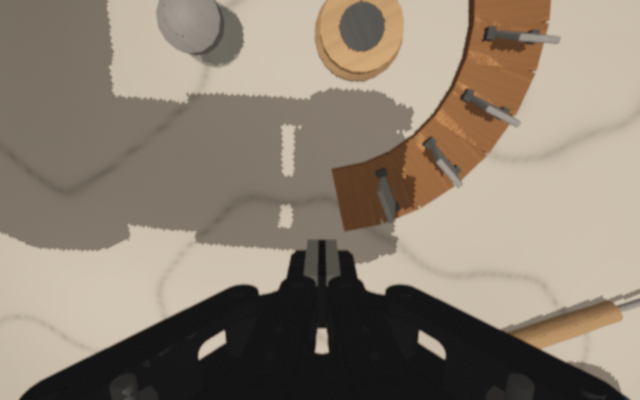

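View pics/s1.png

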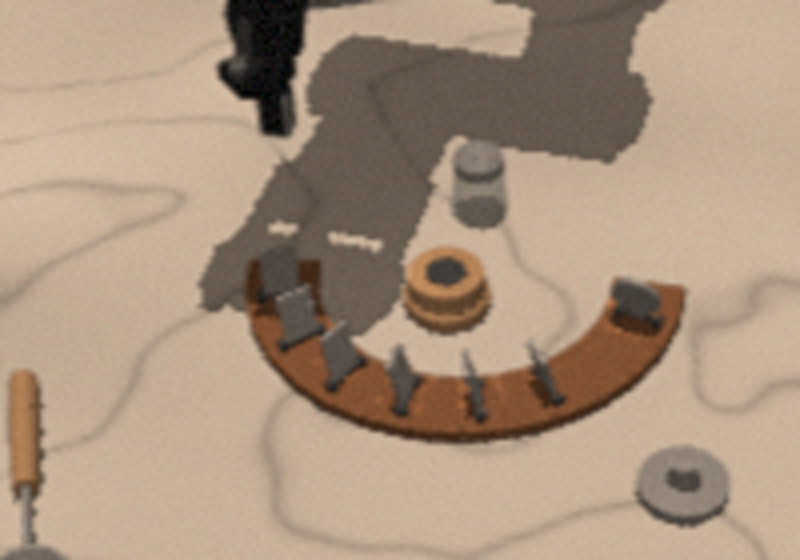

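The wrist view shows the shut fingertips just outside the rail end, with the tabs at (387,195), (443,160), (490,108) and (520,38). I'll check the predicted feet and tips against this view.

```bash
python3 - <<'E'
from rig import *
from h import *
out=[]
o=np.array([.4703,.0079]); A=np.radians([-94.6,-73.5,-52.4,-31.4,-10.3,10.8,52.0])
def draw(n,box,s):
    d=get_image(n); x0,y0,x1,y1=box; im=cv2.resize(d["frame"][y0:y1,x0:x1,::-1].copy(),None,fx=s,fy=s,interpolation=cv2.INTER_CUBIC)
    for a in A:
        for dr in (-.012,.012):
            seg=[]
            for z,b in((.014,0),(.047,-.0084)):
                r=np.array([np.cos(a),np.sin(a)]);t=np.array([-r[1],r[0]]); p=o+r*(.125+dr)+t*b
                seg.append(((proj(d,[[*p,z]])[0]-[x0,y0])*s).astype(int).tolist())
            cv2.line(im,seg[0],seg[1],(0,255,0),1); cv2.circle(im,seg[0],3,(0,0,255),1)
    return im
a=draw("wrist",(240,0,640,250),2); b=draw("top",(255,175,385,275),6)
cv2.imwrite("pics/chk.png",np.vstack([cv2.resize(a,(480,300)),cv2.resize(b,(390,300)).copy() if 0 else cv2.copyMakeBorder(cv2.resize(b,(390,300)),0,0,0,90,0)]))
E
```

```text
(no output)
```

View pics/chk.png

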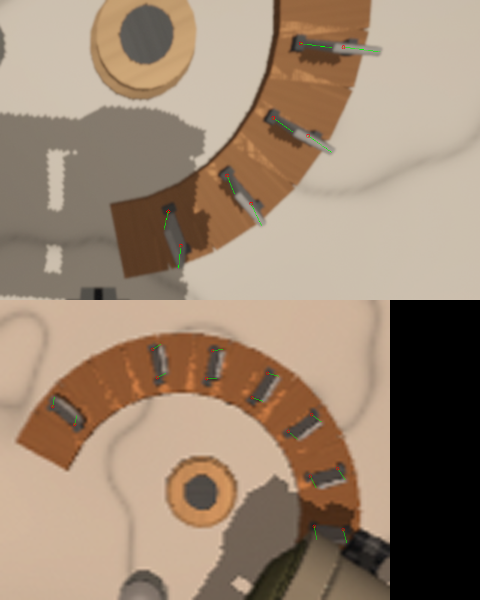

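The predicted feet and tips match both views to within about 2 mm. Next I'll print the arc steps.

```bash
python3 - <<'E'
import numpy as np
t=np.radians(np.arange(-117,20,3.)); p=.125*np.c_[np.cos(t),np.sin(t)]
for a,d in zip(np.arange(-114,20,3),np.diff(p,axis=0)): print(a,np.round(d,4))
E
python3 -m crank '[0,0,0,0,0,-0.02,0, 0,0,0,0,0,-0.02,0, 0,0,0,0,0,-0.02,0, 0,0,0,0,0,-0.0168,0, 0,0,0,0,0,0,0]'
```

```text
-114 [ 0.0059 -0.0028]
-111 [ 0.006  -0.0025]
-108 [ 0.0062 -0.0022]
-105 [ 0.0063 -0.0019]
-102 [ 0.0064 -0.0015]
-99 [ 0.0064 -0.0012]
-96 [ 0.0065 -0.0009]
-93 [ 0.0065 -0.0005]
-90 [ 0.0065 -0.0002]
-87 [0.0065 0.0002]
-84 [0.0065 0.0005]
-81 [0.0065 0.0009]
-78 [0.0064 0.0012]
-75 [0.0064 0.0015]
-72 [0.0063 0.0019]
-69 [0.0062 0.0022]
-66 [0.006  0.0025]
-63 [0.0059 0.0028]
-60 [0.0058 0.0031]
-57 [0.0056 0.0034]
-54 [0.0054 0.0037]
-51 [0.0052 0.004 ]
-48 [0.005  0.0043]
-45 [0.0047 0.0045]
-42 [0.0045 0.0047]
-39 [0.0043 0.005 ]
-36 [0.004  0.0052]
-33 [0.0037 0.0054]
-30 [0.0034 0.0056]
-27 [0.0031 0.0058]
-24 [0.0028 0.0059]
-21 [0.0025 0.006 ]
-18 [0.0022 0.0062]
-15 [0.0019 0.0063]
-12 [0.0015 0.0064]
-9 [0.0012 0.0064]
-6 [0.0009 0.0065]
-3 [0.0005 0.0065]
0 [0.0002 0.0065]
3 [-0.0002  0.0065]
6 [-0.0005  0.0065]
9 [-0.0009  0.0065]
12 [-0.0012  0.0064]
15 [-0.0015  0.0064]
18 [-0.0019  0.0063]
time_s: 2.65
position: [0.4123, -0.1012, 0.0479]
tool_rot: [[0.891, -0.454, -0.002], [-0.454, -0.891, 0.001], [-0.002, -0.0, -1.0]]
ft_force: [-1.1, -0.4, 0.9]
grip_width: 0.0002
```

```bash
python3 -m crank '[0,0,0.0524,0.0059,-0.0028,0,0, 0,0,0.0524,0.006,-0.0025,0,0, 0,0,0.0524,0.0062,-0.0022,0,0, 0,0,0.0524,0.0063,-0.0019,0,0, 0,0,0.0524,0.0064,-0.0015,0,0, 0,0,0.0524,0.0064,-0.0012,0,0, 0,0,0.0524,0.0065,-0.0009,0,0, 0,0,0.0524,0.0065,-0.0005,0,0, 0,0,0.0524,0.0065,-0.0002,0,0, 0,0,0,0,0,0,0]'
python3 - <<'E'
from rig import *
from h import *
a=get_image("scene")["frame"][120:220,240:390,::-1]; b=get_image("wrist")["frame"][0:300,240:640,::-1]
cv2.imwrite("pics/s2.png",np.vstack([cv2.resize(a,(420,280),interpolation=cv2.INTER_CUBIC),cv2.resize(b,(420,315))]))
E
```

```text
time_s: 3.65
position: [0.4706, -0.1158, 0.0499]
tool_rot: [[1.0, 0.0, 0.002], [0.0, -1.0, -0.001], [0.002, 0.001, -1.0]]
ft_force: [-0.4, 0.5, -0.3]
grip_width: 0.0002
```

View pics/s2.png

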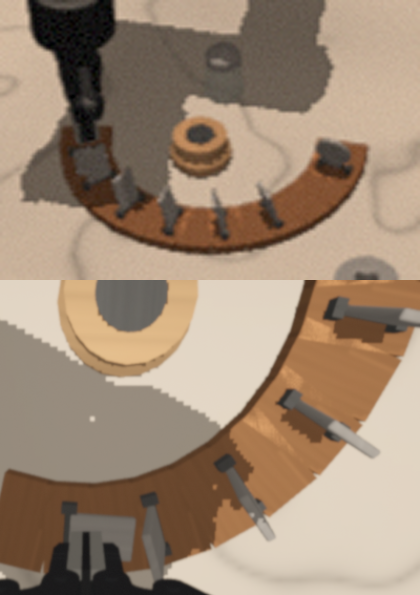

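Tab 1 lies flat ahead of the finger, tab 2 is still standing, and the rail hasn't moved. I'll carry on along the arc.

```bash
python3 -m crank '[0,0,0.0524,0.0065,0.0002,0,0, 0,0,0.0524,0.0065,0.0005,0,0, 0,0,0.0524,0.0065,0.0009,0,0, 0,0,0.0524,0.0064,0.0012,0,0, 0,0,0.0524,0.0064,0.0015,0,0, 0,0,0.0524,0.0063,0.0019,0,0, 0,0,0.0524,0.0062,0.0022,0,0, 0,0,0.0524,0.006,0.0025,0,0, 0,0,0.0524,0.0059,0.0028,0,0, 0,0,0.0524,0.0058,0.0031,0,0, 0,0,0.0524,0.0056,0.0034,0,0, 0,0,0.0524,0.0054,0.0037,0,0, 0,0,0.0524,0.0052,0.004,0,0, 0,0,0,0,0,0,0]'
python3 - <<'E'
from rig import *
from h import *
a=get_image("scene")["frame"][120:220,240:390,::-1]; b=get_image("wrist")["frame"][0:300,200:600,::-1]
cv2.imwrite("pics/s3.png",np.vstack([cv2.resize(a,(420,280),interpolation=cv2.INTER_CUBIC),cv2.resize(b,(420,315))]))
E
```

```text
time_s: 5.15
position: [0.5484, -0.0876, 0.0489]
tool_rot: [[0.777, 0.629, 0.0], [0.629, -0.777, -0.0], [0.0, 0.0, -1.0]]
ft_force: [-0.0, 0.0, -0.4]
grip_width: -0.0002
```

View pics/s3.png

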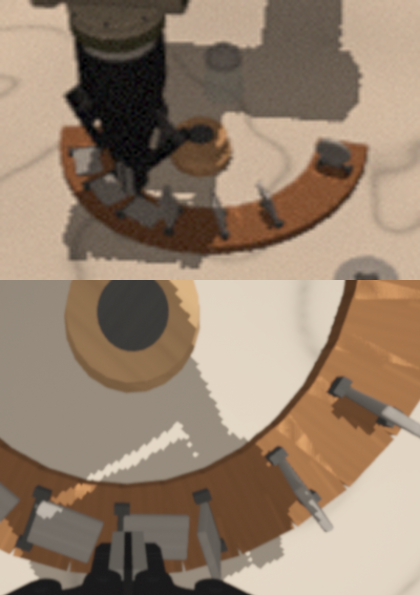

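Tabs 1–3 are flat, 4–6 are standing and the rail hasn't moved. Continuing through tabs 4 to 6, then straight up.

```bash
python3 -m crank '[0,0,0.0524,0.005,0.0043,0,0, 0,0,0.0524,0.0047,0.0045,0,0, 0,0,0.0524,0.0045,0.0047,0,0, 0,0,0.0524,0.0043,0.005,0,0, 0,0,0.0524,0.004,0.0052,0,0, 0,0,0.0524,0.0037,0.0054,0,0, 0,0,0.0524,0.0034,0.0056,0,0, 0,0,0.0524,0.0031,0.0058,0,0, 0,0,0.0524,0.0028,0.0059,0,0, 0,0,0.0524,0.0025,0.006,0,0, 0,0,0.0524,0.0022,0.0062,0,0, 0,0,0.0524,0.0019,0.0063,0,0, 0,0,0.0524,0.0015,0.0064,0,0]'
python3 -m crank '[0,0,0.0524,0.0012,0.0064,0,0, 0,0,0.0524,0.0009,0.0065,0,0, 0,0,0.0524,0.0005,0.0065,0,0, 0,0,0.0524,0.0002,0.0065,0,0, 0,0,0.0524,-0.0002,0.0065,0,0, 0,0,0.0524,-0.0005,0.0065,0,0, 0,0,0.0524,-0.0009,0.0065,0,0, 0,0,0.0524,-0.0012,0.0064,0,0, 0,0,0.0524,-0.0015,0.0064,0,0, 0,0,0,0,0,0,0]'
python3 - <<'E'
from rig import *
from h import *
a=get_image("scene")["frame"][120:220,240:390,::-1]; b=get_image("wrist")["frame"][0:300,200:600,::-1]
cv2.imwrite("pics/s4.png",np.vstack([cv2.resize(a,(420,280),interpolation=cv2.INTER_CUBIC),cv2.resize(b,(420,315))]))
E
```

```text
time_s: 6.55
position: [0.5916, -0.0168, 0.0487]
tool_rot: [[0.208, 0.978, -0.0], [0.978, -0.208, -0.0], [-0.0, -0.0, -1.0]]
ft_force: [0.1, -0.0, 0.3]
grip_width: -0.0
time_s: 7.55
position: [0.5899, 0.0418, 0.0486]
tool_rot: [[-0.258, 0.966, -0.0], [0.966, 0.258, 0.0], [0.0, -0.0, -1.0]]
ft_force: [0.2, -1.1, 0.0]
grip_width: -0.0001
```

View pics/s4.png

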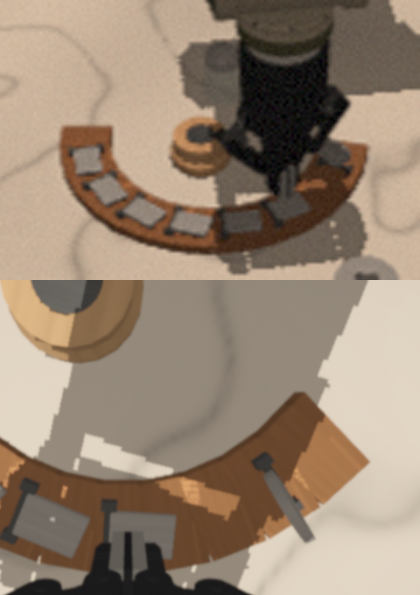

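All six are flat and the round tab is standing. Now I'll lift straight up, back away and check.

```bash
python3 -m crank '[0,0,0,0,0,0.01,0, 0,0,0,0,0,0.02,0, 0,0,0,0,0,0.04,0, 0,0,0,0,0,0.04,0, 0,0,0,0,0,0.04,0, 0,0,0,-0.04,0,0.03,0, 0,0,0,-0.04,0,0.03,0, 0,0,0,-0.04,0,0,0, 0,0,0,-0.04,0,0,0, 0,0,0,-0.04,0,0,0, 0,0,0,0,0,0,0, 0,0,0,0,0,0,0]'
python3 - <<'E'
from rig import *
from h import *
a=get_image("scene")["frame"][100:240,200:400,::-1]
cv2.imwrite("pics/s5.png",cv2.resize(a,(800,560),interpolation=cv2.INTER_CUBIC))
E
```

```text
time_s: 8.85
position: [0.3902, 0.0412, 0.2596]
tool_rot: [[-0.257, 0.966, 0.002], [0.966, 0.257, -0.0], [-0.001, 0.002, -1.0]]
ft_force: [0.4, -0.0, -0.3]
grip_width: 0.0
```

View pics/s5.png

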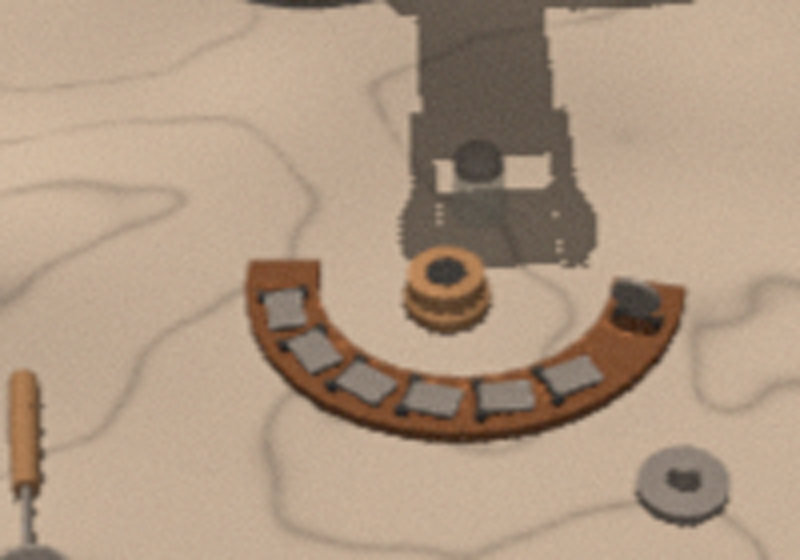

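The six square tabs are flat and the round tab is standing at (636,295). The rail, mill base, shaker, tamper and scoop are at the same pixels as before.

```bash
python3 -c "
from rig import *
print(close_job())"
```

```text
the job is handed in; nothing more can be done
None
```

The tally rail is cleared: all six square tabs lie flat and the round tab is still standing. I swept the shut fingertips once along the curve, starting at the end away from the round tab, then lifted clear and handed the job in at about 9 s.

- **Order:** pictures during the sweep showed tab 1 down alone, then tabs 1–3, then all six. I took no picture between tabs 3 and 6.
- **Force:** wrist readings at the end of each move stayed within about 1.5 N. I did not log the force between those readings.
- **Other items:** in the last picture the rail, mill base, shaker, tamper and scoop look unmoved compared with before the sweep. The pepper mill and salt pig were outside that picture, but the arm did not go near them.

No check failed or disagreed.

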